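Lengthen the telescopic guard rail by one hole

TASK

The guard rail on the windowsill is one hole too short: press its brass spring pin flush and slide the blue sleeve towards the eyelet post until the pin clicks up into the sleeve's next hole, so that the steel rod end has gone through the eyelet. Feel for the click and stop there, since hauling on against the pin bends it. Then let go of the rail. Do not knock over or shift the other things on the sill.

Things in the scene. Friction and masses are not known exactly. Their poses are not given: they have to be found in the camera images.
- guard_rail: Fixed wooden base of the rail, 70 mm wide (x), 400 long (y), 12 thick. Origin on its underside, below the pin; +y level along the bar to the eyelet. A post with a dark clamp block (50 x 36 x 50 mm) holds the bar 180 mm from the pin at the -y end; the eyelet post stands 170 mm from it at the +y end. Between the posts the space under the bar is empty down to the base.
- bar: Fixed aluminium inner bar, 20 mm square, level, inside the sleeve; centre line 140 mm above the sill. Origin on the centre line at the pin. y: along the bar to the eyelet (the way the sleeve slides). x: where the pin points, to the robot's right and away, 35 degrees up from level. z: 35 degrees from vertical, leaning left. Bar and sleeve are rolled with these axes: faces look to +x (pin) and -x.
- sleeve (a joint): Slide of the blue sleeve, m: 0 at the start (pin in the first hole, under 1 mm off, 1.5 mm of play), growing to the eyelet, mechanical end 0.082, drag 2 N. Locked while the pin stands in a hole. The second hole is 46 to 72 mm from the first, on the clamp side; it differs from bar to bar. When it reaches the pin and is not covered, the spring lifts the pin and the sleeve stops dead.
- pin (a joint): How far the brass pin is pressed in, m: 0 fully out (10 mm round head, 5 mm proud of the sleeve), 0.005 flush with the sleeve, 0.007 under its wall, at most 0.0095. Spring: 4 N out, 8 N flush. The pin sits on the fixed bar, not on the sleeve. Pressed flush, its round head is pushed under the wall by the hole's edge at some 15 N of pull, and stays under once 10 mm have been slid.
- pin_seat (a joint): How far the pin is bent sideways along the bar by the sleeve, m: 0 = straight, + towards the eyelet. It springs back with 18 N per mm; 2 mm (36 N) counts as bent. Running under the wall takes under 1.2 mm; a stop at 10 to 20 N of pull is a good click.
- first_hole (a point): Centre of the first 13 mm square hole in the +x face of the blue steel sleeve: 26 mm square outside, 2 mm walls, from 110 mm on the clamp side of this hole to 80 mm on the eyelet side. Fingers pointing along the bar's -z (down, 35 degrees off vertical) and closing along its x take the sleeve flat on both faces; over the pin, the pad on the +x side presses it flush as it closes.
- pin_tip (a point): Top of the pin's round head, 18 mm from the bar's centre line when out.
- rod_tip (a point): End of the 8 mm steel rod on the sleeve's end; at the start about 20 mm short of the eyelet.
- eyelet (a point): Centre of the steel eyelet (16 mm hole, axis along the bar) on its post, 140 mm above the sill.
- menorah: Steel menorah, 230 mm wide, 205 mm tall, bystander left of the rail. Origin under its base.
- jar: Frosted glass jar with screw lid, 72 mm across, 85 mm tall, bystander on the pin's side of the rail. Origin under its base.
- dreidel: Plywood dreidel lying down, 30 mm square, 66 mm long, bystander. Origin under its middle.
- matchbox: Red matchbox lying flat, 36 x 56 x 15 mm, bystander by the clamp post, on the side away from the pin. Origin under its middle.
- tray: White enamel tray, 200 x 260 x 22 mm, fixed, bystander. Origin under its middle.
- candle_box: Flat cardboard candle box 70 x 120 x 30 mm in the tray, bystander. Origin under its middle.
- mug: Blue mug, 76 mm across, 85 mm tall, bystander. Origin under its base.
- planter: Terracotta pot, 110 mm across, 90 mm tall, bystander. Origin under its base.

How it is judged:
By the outcome, as a careful person would: the job done as asked, in the order asked, and still so for the second after the job is handed in, with the robot touching nothing.
It also fails if it takes over 29 s, if anything falls off the work surface, if the arm or the gripper's body presses on something with over 40 N, if the wrist force passes 120 N, or if a joint passes its speed limit or range.

ROBOT

A 6-joint arm with a two-finger parallel gripper is mounted at the origin on the work surface. World frame = base frame: x ahead of the robot, y to its left, z up, the work surface at z = 0. Lengths are in m, angles in rad, forces in N, time in s.
With the tool pointing down it reaches from about 0.325 to 0.775 m from the base axis. Payload 5.5 kg.
Tool frame: the origin (TCP) lies on the mounting face of the last link; the fingertips stand 173 mm ahead of it and the grasp point (between the pads) lies 155 mm ahead of it; z points along the fingers, y is the line along which they close (so a half turn about z gives the same grasp; the last joint's range is limited). The gripper opens to 85 mm and grips with 20 to 120 N. Pads are 22 mm wide; open, the fingers measure 114 mm over their backs; the gripper's body (76 mm by 85 mm) begins 54 mm behind the grasp point. The pads swing forward as they close: fully open they stand 13 mm farther back than shut.
Start: joints at [1.279, 0.091, 1.231, -0, 1.82, -0.057], TCP at [0.14, 0.584, 0.405] pointing down, gripper open.
Joint ranges: [-2.87, 2.87], [-0.86, 2.18], [0.17, 2.46], [-1.51, 4.65], [0.06, 2.69], [-2.65, 2.65]. Speed limits (rad/s): [2.57, 2.57, 3.01, 3.14, 3.14, 3.14].

INTERFACE

Orientations are given as a unit quaternion [w, x, y, z].
In Python, from plant import robot, eyes, sign_off gives the robot as it stands. The module is installed in compiled form; this text tells all that it offers.
- The arm moves only by the shell command python3 -m crank 'ROWS' [OPENING]. ROWS is JSON, a list of rows, each an object with "travel": the shift along the tool's x, y, z in cm, a list of three; "dr": the turn, a rotation vector about the tool's x, y, z in degrees, a list of three. A call has 1 to 5 rows; each row is the pose to reach, as a shift and turn from the pose commanded when the call began, along the tool's axes at that moment; what a row does not reach only later rows make up. A row lasts 1/8 s, in which the tool goes at most 62.5 mm and 10.7 degrees, less where a joint would pass 70% of its speed; a pose out of reach is approached as far as the arm can. A call with a gripper value outside its range is refused whole. OPENING is the opening, from 0 (shut) to 1 (fully open), set as the call begins (- or left out, the last holds). The fingers move at their own pace and stop on an object; the grip force is fixed at half the most. Time passes only in rows, so rows that repeat a pose let the fingers close. It gives the time, the measured TCP pose, the force, the opening and the grip force at its end, in the units of the state.
- robot.get_obs(): the state, without advancing time (a new reading comes with each control period).
- eyes.snapshot(name): name is "side" or "top" or "wrist"; returns the picture (480x640x3 uint8, blue, green, red); there is no depth.
- eyes.calibration(name): a dict with "mtx" (3x3 intrinsics, pixels), "R" (3x3) and "t" (3): a world point X has camera coordinates R X + t; the wrist camera has in their place "tool_from_camera" (4x4, takes a point from camera to tool coordinates, whose origin is the TCP and whose axes are the flange's). Camera axes: x right, y down, z forward; pixel columns grow to the right and rows downward; lengths in m; the calibration is good to about 2 mm. A picture is of the moment at which its call begins: read the wrist's pose just before it. calibration takes no time and is no camera call.
- sign_off(): hands the job in; it is judged then, once.
The state is a dict: "time_s": time; "q": joint angles; "dq": joint speeds; "joint_torque": joint torques, N m; "ee_pos": TCP position; "tcp_rot": TCP orientation; "wrist_force": force on the tool from outside, world axes, zero at the start; "moment": the same for the moment, N m; "width": finger opening in m; "grip_force": force on a finger pad.
Only numpy, scipy, OpenCV 4.12 (cv2) and the standard library are available. Lean on these libraries where they do the work, as an engineer would, in place of code of your own. Each camera call takes 0.05 s, during which the arm holds its last target. There are 200 camera calls.

## Working session

There is one attempt and no reset: what is moved stays moved. The work goes in short steps, Python scripts to look and compute and a shell command to move; the robot and the scene stay as the last step left them, time stands still between calls to the robot, and variables do not carry over. Pictures are saved under pics/ and viewed, at most 10 in all, crops included, and the job is handed in when it is done.

```bash
mkdir -p pics
python3 - <<'E'
from plant import robot, eyes
import cv2,numpy as np
o=robot.get_obs();print(o)
for n in("side","top"):
    cv2.imwrite(f"pics/{n}0.png",eyes.snapshot(n))
    c=eyes.calibration(n);print(n,{k:np.round(v,4).tolist() for k,v in c.items()})
c=eyes.calibration("wrist");print({k:np.round(v,4).tolist() for k,v in c.items()})
E
```

```text
{'time_s': 0.0, 'q': array([ 1.27927769e+00,  9.18624307e-02,  1.23191889e+00,  4.54011721e-06,
        1.81977395e+00, -5.67228773e-02]), 'dq': array([ 0.00039538, -0.00078012, -0.00106248,  0.00042277,  0.00218452,
        0.00042816]), 'joint_torque': array([-1.00310055e-03, -4.58731055e+01, -4.18022776e+01, -1.99540946e-04,
        1.14147560e-02, -4.38894872e-06]), 'ee_pos': array([0.13961717, 0.58358765, 0.40352975]), 'tcp_rot': array([-1.72170963e-04,  1.17127790e-01,  9.93116367e-01, -9.66086452e-04]), 'wrist_force': array([-0.40109895, -0.48838855,  0.16588193]), 'moment': array([-0.0001598 ,  0.0123308 , -0.00639216]), 'grip_force': 0.0, 'width': 0.08548582800315463}
side {'mtx': [[539.9565, 0.0, 323.0063], [0.0, 539.9565, 235.3881], [0.0, 0.0, 1.0]], 'R': [[0.7281, -0.6854, -0.0089], [-0.4463, -0.4641, -0.7651], [0.5203, 0.561, -0.6438]], 't': [-0.4124, 0.3255, 1.1955]}
top {'mtx': [[619.3676, 0.0, 322.5312], [0.0, 619.3676, 243.4853], [0.0, 0.0, 1.0]], 'R': [[-0.0284, -0.9996, 0.0039], [-0.9879, 0.0275, -0.1529], [0.1528, -0.0082, -0.9882]], 't': [-0.0052, 0.5772, 1.5525]}
{'mtx': [[352.9881, 0.0, 322.5046], [0.0, 352.9881, 239.9592], [0.0, 0.0, 1.0]], 'tool_from_camera': [[0.0018, -0.9618, -0.2736, 0.0704], [1.0, 0.0016, 0.0011, 0.0001], [-0.0006, -0.2736, 0.9619, 0.0314], [0.0, 0.0, 0.0, 1.0]]}
```

View pics/side0.png

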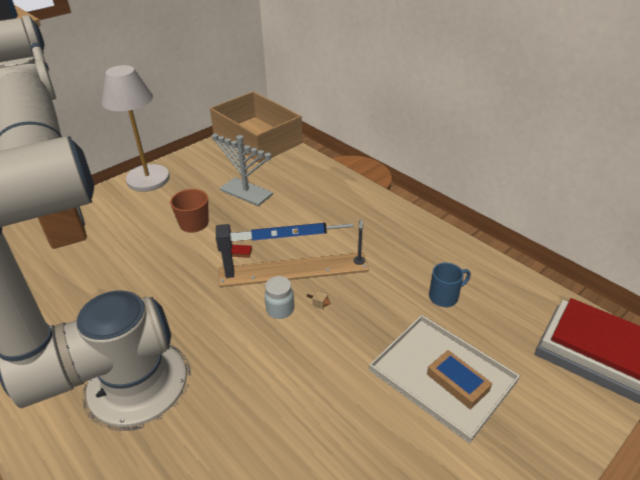

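View pics/top0.png

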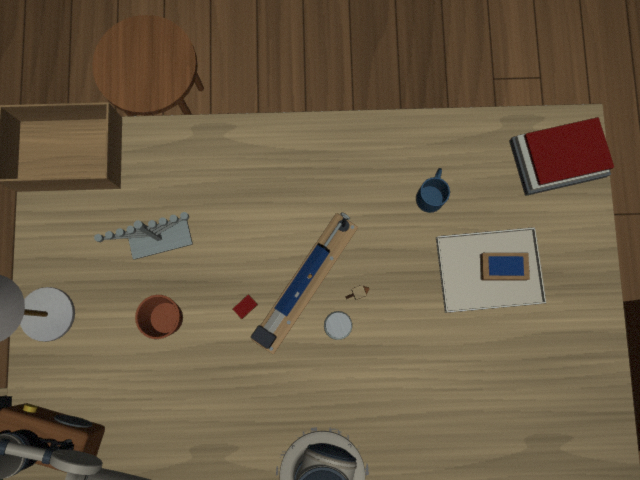

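Side view: the clamp is at about (225,235), the eyelet at (360,225) and the sleeve runs (250,234)–(325,228), with hole marks near (275,233) and (295,231). Top view: the clamp is at (264,336) and the eyelet at (346,216). I'll zoom in for exact pixels.

Run:
```python
import cv2,numpy as np
a=cv2.imread("pics/side0.png")[205:290,210:375]; b=cv2.imread("pics/top0.png")[200:355,240:390]
cv2.imwrite("pics/c1.png",np.vstack([cv2.resize(a,(792,408),interpolation=2)]))
cv2.imwrite("pics/c2.png",cv2.resize(b,(580,600),interpolation=2))
```

```text
(no output)
```

View pics/c1.png

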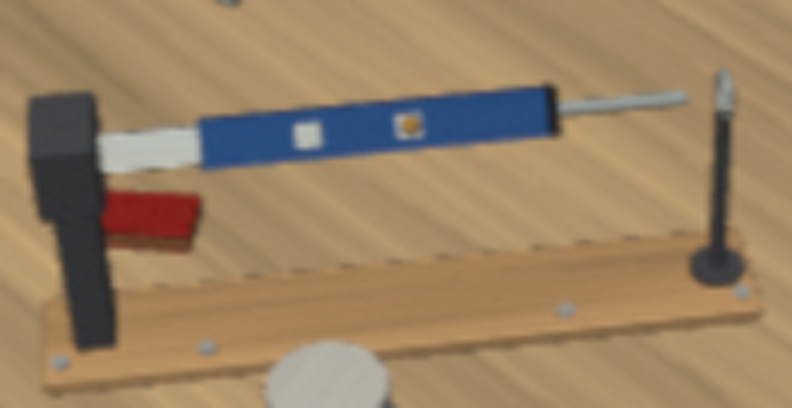

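View pics/c2.png

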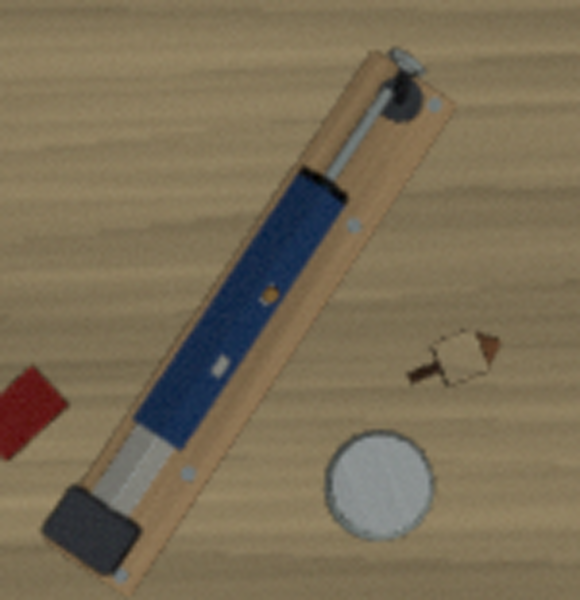

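```bash
cat > h.py <<'E'
import numpy as np
from scipy.optimize import least_squares
from scipy.spatial.transform import Rotation as Ro
from plant import robot, eyes
def bar(a):
    s,c=np.sin(a),np.cos(a);t=np.radians(35)
    y=np.array([c,s,0]);xh=np.array([s,-c,0]);u=np.array([0,0,1.])
    x=np.cos(t)*xh+np.sin(t)*u
    return np.c_[x,y,np.cross(x,y)]
def proj(n,P):
    c=eyes.calibration(n);p=c["mtx"]@(c["R"]@P+np.ravel(c["t"]));return p[:2]/p[2]
S=lambda u,v:((u+.5)/4.8+209.5,(v+.5)/4.8+204.5)
T=lambda u,v:((u+.5)/3.867+239.5,(v+.5)/3.867+199.5)
E
cat > fit.py <<'E'
from h import *
obs=[("side",S(410,125),(.016,0,0)),("side",S(201,119),(.013,-.11,.013)),("side",S(203,168),(.013,-.11,-.013)),
("side",S(724,95),(0,.17,0)),("side",S(308,135),(.013,'h',0)),("side",S(686,98),(0,'r',0)),
("top",T(269,296),(.016,0,0)),("top",T(405,62),(0,.17,0)),("top",T(221,366),(.013,'h',0)),("top",T(388,92),(0,'r',0))]
def f(p):
    B=bar(p[2]);r=[]
    for n,uv,l in obs:
        l=np.array([{'h':-p[3],'r':p[4]}.get(q,q) for q in l],float)
        r+=list(proj(n,np.array([p[0],p[1],.14])+B@l)-uv)
    return np.array(r)
s=least_squares(f,[.35,0,-.6,.055,.15],x_scale=[.01,.01,.05,.01,.01])
print(s.x.round(4),np.degrees(s.x[2]));print(s.fun.reshape(-1,2).round(2))
x,y,a=s.x[:3];B=bar(a);P0=np.array([x,y,.14]);np.savez("bar.npz",P0=P0,B=B)
o=robot.get_obs();w,i,j,k=o["tcp_rot"];R=Ro.from_quat([i,j,k,w]);print("tool\n",R.as_matrix().round(3),"\nbar\n",B.round(3))
for sg in(1,-1):
    Z=-B[:,2];Y=sg*B[:,0];G=np.c_[np.cross(Y,Z),Y,Z]
    for back in(.0,.12):
        tcp=P0-Z*(.155+back)
        d=R.inv().apply(tcp-o["ee_pos"])*100
        print(sg,back,"tcp",tcp.round(4),"travel cm",d.round(2),"dr",np.degrees((R.inv()*Ro.from_matrix(G)).as_rotvec()).round(1))
E
python3 fit.py
```

```text
[ 0.4916  0.0234 -0.6262  0.0536  0.1483] -35.87947508344433
[[ 0.1   0.53]
 [-0.7   0.44]
 [-0.15  0.54]
 [ 0.18  0.44]
 [ 0.02  0.26]
 [-0.21  0.56]
 [ 0.3  -0.54]
 [ 0.17 -0.03]
 [-0.87 -0.6 ]
 [-0.4  -0.57]]
tool
 [[-0.973  0.233 -0.001]
 [ 0.233  0.973 -0.002]
 [ 0.    -0.002 -1.   ]] 
bar
 [[-0.48   0.81   0.336]
 [-0.664 -0.586  0.465]
 [ 0.574  0.     0.819]]
1 0.0 tcp [0.5437 0.0954 0.267 ] travel cm [-50.66 -38.05  13.73] dr [  -9.5   47.5 -151.1]
1 0.12 tcp [0.584  0.1512 0.3653] travel cm [-53.28 -31.7    3.89] dr [  -9.5   47.5 -151.1]
-1 0.0 tcp [0.5437 0.0954 0.267 ] travel cm [-50.66 -38.05  13.73] dr [34.4  6.9 21.7]
-1 0.12 tcp [0.584  0.1512 0.3653] travel cm [-53.28 -31.7    3.89] dr [34.4  6.9 21.7]
```

Fit residuals are under 1 px: the pin is at (0.492, 0.023), bar yaw is −35.9°, and the second hole is about 54 mm from the first. Next I move to the hover pose.

```bash
python3 -m crank '[{"travel":[-12,-7,-1],"dr":[0,0,0]},{"travel":[-24,-14,-1],"dr":[10,2,6]},{"travel":[-36,-21,0],"dr":[20,4,13]},{"travel":[-46,-27,2],"dr":[27,5.5,17]},{"travel":[-53.28,-31.7,3.89],"dr":[34.4,6.9,21.7]}]' 1
cat > rel.py <<'E'
from h import *
import sys
d=np.load("bar.npz");P0,B=d["P0"],d["B"]
o=robot.get_obs();w,i,j,k=o["tcp_rot"];R=Ro.from_quat([i,j,k,w])
G=np.c_[-B[:,1],-B[:,0],-B[:,2]]
g=o["ee_pos"]+R.apply([0,0,.155])
print("t",o["time_s"],"grasp in bar mm",(B.T@(g-P0)*1e3).round(1),"F bar",(B.T@o["wrist_force"]).round(1),"w",round(o["width"],4),"grip",round(o["grip_force"],1))
for back in map(float,sys.argv[1:]):
    print(back,"travel",(R.inv().apply(P0+B[:,2]*(.155+back)-o["ee_pos"])*100).round(2),"dr",np.degrees((R.inv()*Ro.from_matrix(G)).as_rotvec()).round(2))
E
python3 rel.py .12
```

```text
time_s: 0.72
ee_pos: [0.3655, 0.3659, 0.3981]
tcp_rot: [-0.094, 0.295, 0.907, -0.287]
wrist_force: [0.4, 1.0, -0.6]
width: 0.0852
grip_force: 0.0
t 0.725 grasp in bar mm [ -18.4 -303.3  173.2] F bar [-1.2 -0.3  0.1] w 0.0852 grip 0.0
0.12 travel [-30.31  -1.81   5.24] dr [-0.13 -0.15 -0.1 ]
```

```bash
python3 -m crank '[{"travel":[-6,-0.4,0],"dr":[0,0,0]},{"travel":[-30.3,-1.8,5.2],"dr":[0,0,0]},{"travel":[-30.3,-1.8,5.2],"dr":[0,0,0]},{"travel":[-30.3,-1.8,5.2],"dr":[0,0,0]},{"travel":[-30.3,-1.8,5.2],"dr":[0,0,0]}]' >/dev/null
python3 -m crank '[{"travel":[0,0,0],"dr":[0,0,0]},{"travel":[0,0,0],"dr":[0,0,0]}]'
python3 rel.py .12
```

```text
time_s: 1.6
ee_pos: [0.5836, 0.1536, 0.365]
tcp_rot: [-0.094, 0.294, 0.908, -0.285]
wrist_force: [-0.1, 1.0, -0.3]
width: 0.0851
grip_force: 0.0
t 1.6 grasp in bar mm [ -1.8  -2.1 120.8] F bar [-0.8 -0.6  0.1] w 0.0851 grip 0.0
0.12 travel [-0.17 -0.16  0.07] dr [ 0.09 -0.14  0.05]
```

```bash
cat > wl.py <<'E'
from h import *
import cv2
d=np.load("bar.npz");P0,B=d["P0"],d["B"]
o=robot.get_obs();im=eyes.snapshot("wrist");w,i,j,k=o["tcp_rot"];R=Ro.from_quat([i,j,k,w])
c=eyes.calibration("wrist");M=c["tool_from_camera"]
for l in[(.018,0,0),(.013,0.,.013),(-.013,0,.013),(0,.17,0),(.013,-.0536,.013),(.013,-.11,.013),(-.013,-.11,.013),(.013,.08,.013),(-.013,.08,.013),(0,.148,0)]:
    p=R.inv().apply(P0+B@np.array(l)-o["ee_pos"]);p=M[:3,:3].T@(p-M[:3,3]);u=c["mtx"]@p;u=u[:2]/u[2];print(l,u.round(1))
    cv2.drawMarker(im,tuple(int(q) for q in u.round()),(0,255,255),1,9,1)
cv2.imwrite("pics/w1.png",im)
E
python3 wl.py
```

```text
(0.018, 0, 0) [294.3 243.9]
(0.013, 0.0, 0.013) [300.2 249.2]
(-0.013, 0, 0.013) [338.  249.3]
(0, 0.17, 0) [319.1 435. ]
(0.013, -0.0536, 0.013) [299.  169.9]
(0.013, -0.11, 0.013) [297.6  74.7]
(-0.013, -0.11, 0.013) [340.8  74.8]
(0.013, 0.08, 0.013) [301.7 351.3]
(-0.013, 0.08, 0.013) [336.4 351.4]
(0, 0.148, 0) [319.1 413.6]
```

View pics/w1.png

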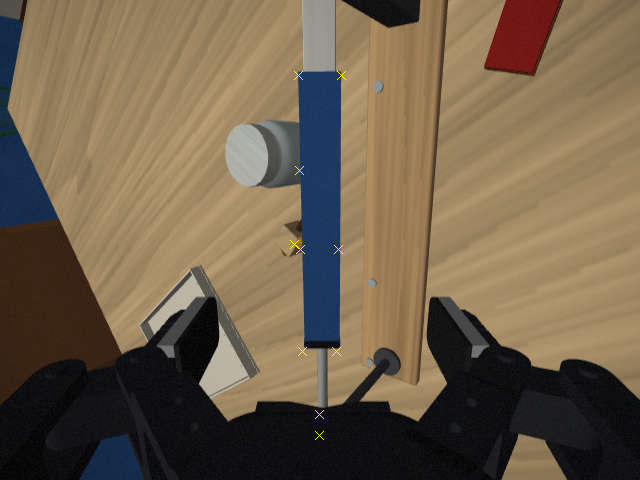

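The wrist view shows the sleeve edges at u≈301/340 and ends at v≈72/348. That puts the bar about 1 mm toward −x and −y of my estimate, so I'll correct for it and descend.

```bash
python3 -c "
import numpy as np
d=np.load('bar.npz');np.savez('bar.npz',P0=d['P0']+d['B']@[-.0012,-.0013,0],B=d['B'])"
python3 -m crank '[{"travel":[-0.08,-0.06,4],"dr":[0,0,0]},{"travel":[-0.08,-0.06,8],"dr":[0,0,0]},{"travel":[-0.08,-0.06,11],"dr":[0,0,0]},{"travel":[-0.08,-0.06,12.1],"dr":[0,0,0]},{"travel":[-0.08,-0.06,12.1],"dr":[0,0,0]}]'>/dev/null
python3 -m crank '[{"travel":[0,0,0],"dr":[0,0,0]}]' >/dev/null
python3 rel.py 0
python3 - <<'E'
from h import *
import cv2
a=eyes.snapshot("side")[190:290,210:375];b=eyes.snapshot("wrist")
cv2.imwrite("pics/d.png",np.hstack([cv2.resize(a,(480,290),interpolation=2),cv2.resize(b[50:460,150:490],(240,290))]))
E
```

```text
t 2.4 grasp in bar mm [-0.2  0.1  2.1] F bar [-0.6 -0.2  0.3] w 0.0848 grip 0.0
0.0 travel [0.   0.05 0.21] dr [0.24 0.04 0.03]
```

View pics/d.png

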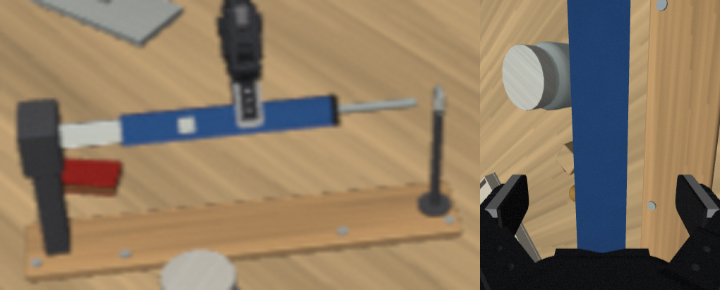

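The side view shows the finger sitting over the pin (crop x≈249, where the pin was at ≈247). The wrist view shows the sleeve centred between the pads. Closing.

```bash
python3 -m crank '[{"travel":[0,0,0.1],"dr":[0,0,0]},{"travel":[0,0,0.1],"dr":[0,0,0]},{"travel":[0,0,0.1],"dr":[0,0,0]},{"travel":[0,0,0.1],"dr":[0,0,0]}]' 0 >/dev/null; python3 rel.py
python3 -m crank '[{"travel":[0,0,0],"dr":[0,0,0]},{"travel":[0,0,0],"dr":[0,0,0]},{"travel":[0,0,0],"dr":[0,0,0]},{"travel":[0,0,0],"dr":[0,0,0]}]' >/dev/null; python3 rel.py
```

```text
t 3.0 grasp in bar mm [ 0.5  0.1 -0.3] F bar [2.9 0.3 2.4] w 0.0254 grip 59.9
t 3.5 grasp in bar mm [ 0.5  0.1 -0.3] F bar [ 4.5 -0.2  2.3] w 0.0254 grip 60.0
```

Width is 25.4 mm, which is the bare sleeve, so the pin is flush. Starting to pull along −tool x.

```bash
for i in 1; do python3 -m crank '[{"travel":[-0.1,0,0],"dr":[0,0,0]},{"travel":[-0.2,0,0],"dr":[0,0,0]},{"travel":[-0.2,0,0],"dr":[0,0,0]}]' >/dev/null; python3 rel.py; done
```

```text
t 3.875 grasp in bar mm [ 0.4  1.  -0.3] F bar [ 5.  -4.3  4.3] w 0.025 grip 60.1
```

```bash
python3 -m crank '[{"travel":[-0.1,0,0],"dr":[0,0,0]},{"travel":[-0.2,0,0],"dr":[0,0,0]},{"travel":[-0.2,0,0],"dr":[0,0,0]}]' >/dev/null; python3 rel.py
```

```text
t 4.25 grasp in bar mm [ 0.4  2.9 -0.3] F bar [ 4.7 -6.   5. ] w 0.0252 grip 60.1
```

```bash
python3 -m crank '[{"travel":[-0.1,0,0],"dr":[0,0,0]},{"travel":[-0.2,0,0],"dr":[0,0,0]},{"travel":[-0.2,0,0],"dr":[0,0,0]}]' >/dev/null; python3 rel.py
python3 -m crank '[{"travel":[-0.1,0,0],"dr":[0,0,0]},{"travel":[-0.2,0,0],"dr":[0,0,0]},{"travel":[-0.2,0,0],"dr":[0,0,0]}]' >/dev/null; python3 rel.py
```

```text
t 4.625 grasp in bar mm [ 0.4  4.7 -0.3] F bar [ 5.7 -5.5  5. ] w 0.0256 grip 59.6
t 5.0 grasp in bar mm [ 0.4  6.  -0.2] F bar [  5.4 -10.    4.7] w 0.025 grip 59.2
```

```bash
python3 -m crank '[{"travel":[-0.1,0,0],"dr":[0,0,0]},{"travel":[-0.2,0,0],"dr":[0,0,0]},{"travel":[-0.3,0,0],"dr":[0,0,0]},{"travel":[-0.3,0,0],"dr":[0,0,0]}]' >/dev/null; python3 rel.py
python3 -m crank '[{"travel":[-0.1,0,0],"dr":[0,0,0]},{"travel":[-0.2,0,0],"dr":[0,0,0]},{"travel":[-0.3,0,0],"dr":[0,0,0]},{"travel":[-0.3,0,0],"dr":[0,0,0]}]' >/dev/null; python3 rel.py
python3 -c "
from h import *;import cv2
a=eyes.snapshot('side')[205:265,210:375];cv2.imwrite('pics/e.png',cv2.resize(a,(792,288),interpolation=2))"
```

```text
t 5.5 grasp in bar mm [ 0.4 10.1 -0.2] F bar [ 5.  -4.   4.7] w 0.0251 grip 59.0
t 6.0 grasp in bar mm [ 0.3 13.  -0.2] F bar [ 4.1 -5.6  5.2] w 0.0256 grip 59.1
```

View pics/e.png

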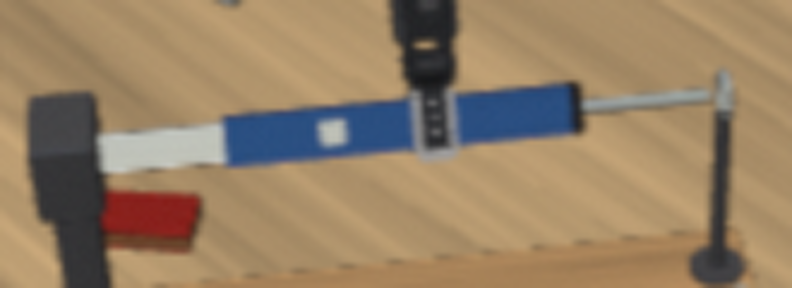

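The sleeve has moved with the gripper: its left end went from x≈201 to 226 in the crop, about 13 mm. The pin is now under the wall. I'll run on to about 42 mm.

```bash
python3 -m crank '[{"travel":[-0.4,0,0],"dr":[0,0,0]},{"travel":[-0.8,0,0],"dr":[0,0,0]},{"travel":[-1.2,0,0],"dr":[0,0,0]},{"travel":[-1.5,0,0],"dr":[0,0,0]},{"travel":[-1.5,0,0],"dr":[0,0,0]}]' >/dev/null; python3 rel.py
python3 -m crank '[{"travel":[-0.4,0,0],"dr":[0,0,0]},{"travel":[-0.8,0,0],"dr":[0,0,0]},{"travel":[-1.1,0,0],"dr":[0,0,0]},{"travel":[-1.3,0,0],"dr":[0,0,0]},{"travel":[-1.3,0,0],"dr":[0,0,0]}]' >/dev/null; python3 rel.py
```

```text
t 6.675 grasp in bar mm [ 0.2 28.6 -0.1] F bar [ 3.4 -1.7  4.5] w 0.0252 grip 59.2
t 7.3 grasp in bar mm [ 0.1 41.6 -0. ] F bar [ 3.7 -3.   4.9] w 0.0252 grip 59.2
```

```bash
for k in 1; do python3 -m crank '[{"travel":[-0.1,0,0],"dr":[0,0,0]},{"travel":[-0.2,0,0],"dr":[0,0,0]},{"travel":[-0.3,0,0],"dr":[0,0,0]},{"travel":[-0.3,0,0],"dr":[0,0,0]}]' >/dev/null; done; python3 rel.py
```

```text
t 7.8 grasp in bar mm [ 0.1 44.1 -0. ] F bar [ 3.1 -5.4  6.1] w 0.025 grip 59.3
```

```bash
python3 -m crank '[{"travel":[-0.1,0,0],"dr":[0,0,0]},{"travel":[-0.2,0,0],"dr":[0,0,0]},{"travel":[-0.2,0,0],"dr":[0,0,0]}]' >/dev/null; python3 rel.py
```

```text
t 8.175 grasp in bar mm [ 0.1 46.2  0. ] F bar [ 3.5 -3.4  5.6] w 0.025 grip 59.3
```

```bash
python3 -m crank '[{"travel":[-0.1,0,0],"dr":[0,0,0]},{"travel":[-0.2,0,0],"dr":[0,0,0]},{"travel":[-0.2,0,0],"dr":[0,0,0]}]' >/dev/null; python3 rel.py
```

```text
t 8.55 grasp in bar mm [ 0.1 48.9  0. ] F bar [ 2.9 -0.6  5.3] w 0.0251 grip 59.2
```

```bash
python3 -m crank '[{"travel":[-0.1,0,0],"dr":[0,0,0]},{"travel":[-0.1,0,0],"dr":[0,0,0]}]' >/dev/null; python3 rel.py
```

```text
t 8.8 grasp in bar mm [-0. 51.  0.] F bar [0.8 5.5 4.2] w 0.0254 grip 59.4
```

```bash
python3 -m crank '[{"travel":[-0.1,0,0],"dr":[0,0,0]},{"travel":[-0.1,0,0],"dr":[0,0,0]}]' >/dev/null; python3 rel.py
```

```text
t 9.05 grasp in bar mm [-0.  51.7  0.1] F bar [1.7 2.9 6.6] w 0.0257 grip 59.5
```

```bash
python3 -m crank '[{"travel":[-0.1,0,0],"dr":[0,0,0]},{"travel":[-0.1,0,0],"dr":[0,0,0]}]' >/dev/null; python3 rel.py
```

```text
t 9.3 grasp in bar mm [ 0.  52.2  0. ] F bar [2.4 0.2 6. ] w 0.0249 grip 59.5
```

```bash
python3 -m crank '[{"travel":[-0.1,0,0],"dr":[0,0,0]},{"travel":[-0.1,0,0],"dr":[0,0,0]}]' >/dev/null; python3 rel.py
```

```text
t 9.55 grasp in bar mm [ 0.  52.7  0. ] F bar [ 3.2 -2.   6.2] w 0.0251 grip 59.6
```

```bash
python3 -m crank '[{"travel":[-0.1,0,0],"dr":[0,0,0]},{"travel":[-0.1,0,0],"dr":[0,0,0]}]' >/dev/null; python3 rel.py
```

```text
t 9.8 grasp in bar mm [-0.  53.7  0. ] F bar [ 2.7 -1.9  6.5] w 0.0248 grip 59.5
```

```bash
python3 -m crank '[{"travel":[-0.1,0,0],"dr":[0,0,0]},{"travel":[-0.1,0,0],"dr":[0,0,0]}]' >/dev/null; python3 rel.py
```

```text
t 10.05 grasp in bar mm [-0.  54.7  0. ] F bar [ 2.4 -1.6  6.5] w 0.0249 grip 59.5
```

```bash
python3 -m crank '[{"travel":[-0.1,0,0],"dr":[0,0,0]},{"travel":[-0.1,0,0],"dr":[0,0,0]}]' >/dev/null; python3 rel.py
```

```text
t 10.3 grasp in bar mm [-0.  55.7  0.1] F bar [ 2.1 -2.2  6.5] w 0.0252 grip 59.5
```

```bash
python3 -m crank '[{"travel":[-0.1,0,0],"dr":[0,0,0]},{"travel":[-0.1,0,0],"dr":[0,0,0]}]' >/dev/null; python3 rel.py
python3 -c "
from h import *;import cv2
a=eyes.snapshot('side')[205:265,210:375];cv2.imwrite('pics/f.png',cv2.resize(a,(792,288),interpolation=2))"
```

```text
t 10.55 grasp in bar mm [-0.  56.1  0. ] F bar [ 2.  -4.5  6.3] w 0.0251 grip 59.6
```

View pics/f.png

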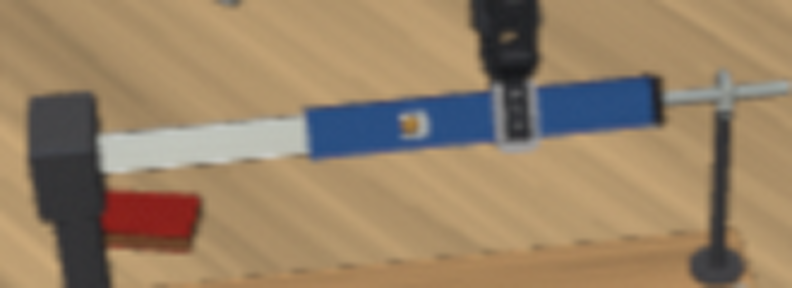

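The pin is up in the second hole at crop (409,125), against its clamp-side edge, and the rod is through the eyelet. I'll confirm the stop with a small pull.

```bash
python3 -m crank '[{"travel":[-0.1,0,0],"dr":[0,0,0]},{"travel":[-0.1,0,0],"dr":[0,0,0]}]' >/dev/null; python3 rel.py
```

```text
t 10.85 grasp in bar mm [-0.  56.6  0. ] F bar [ 3.  -6.5  6.5] w 0.0253 grip 59.6
```

```bash
python3 -m crank '[{"travel":[0,0,0],"dr":[0,0,0]}]' >/dev/null; python3 rel.py
```

```text
t 10.975 grasp in bar mm [-0.  56.6  0. ] F bar [ 3.5 -6.3  7.8] w 0.0257 grip 59.5
```

```bash
python3 -m crank '[{"travel":[-0.1,0,0],"dr":[0,0,0]},{"travel":[-0.15,0,0],"dr":[0,0,0]},{"travel":[-0.15,0,0],"dr":[0,0,0]}]' >/dev/null; python3 rel.py
```

```text
t 11.35 grasp in bar mm [-0.1 57.1  0.1] F bar [  4.  -11.9   7.1] w 0.0255 grip 59.6
```

The sleeve has stopped at 12 N, so that is the click. I'll ease off, open and retreat.

```bash
python3 -m crank '[{"travel":[0.1,0,0],"dr":[0,0,0]},{"travel":[0.2,0,0],"dr":[0,0,0]},{"travel":[0.2,0,0],"dr":[0,0,0]}]' >/dev/null; python3 rel.py
python3 -m crank '[{"travel":[0,0,0],"dr":[0,0,0]},{"travel":[0,0,0],"dr":[0,0,0]},{"travel":[0,0,0],"dr":[0,0,0]},{"travel":[0,0,0],"dr":[0,0,0]},{"travel":[0,0,0],"dr":[0,0,0]}]' 1 >/dev/null; python3 rel.py
python3 -m crank '[{"travel":[0,0,0],"dr":[0,0,0]},{"travel":[0,0,-2],"dr":[0,0,0]},{"travel":[0,0,-6],"dr":[0,0,0]},{"travel":[0,0,-11],"dr":[0,0,0]},{"travel":[0,0,-14],"dr":[0,0,0]}]' >/dev/null; python3 -m crank '[{"travel":[0,0,0],"dr":[0,0,0]},{"travel":[0,0,0],"dr":[0,0,0]}]' >/dev/null; python3 rel.py
python3 -c "
from h import *;import cv2
s=eyes.snapshot('side');a=s[205:265,210:375];cv2.imwrite('pics/g.png',np.vstack([cv2.resize(a,(792,288),interpolation=2),cv2.resize(s[110:320,150:552],(792,300))]))"
```

```text
t 11.725 grasp in bar mm [-0.  56.5  0. ] F bar [ 1.9 -5.5  5.9] w 0.0251 grip 59.5
t 12.35 grasp in bar mm [-0.2 57.5 -0.9] F bar [ 0.3  0.2 -0.6] w 0.0853 grip 0.0
t 13.225 grasp in bar mm [ -0.3  57.6 137.7] F bar [ 0.4  0.3 -0.8] w 0.0852 grip 0.0
```

View pics/g.png

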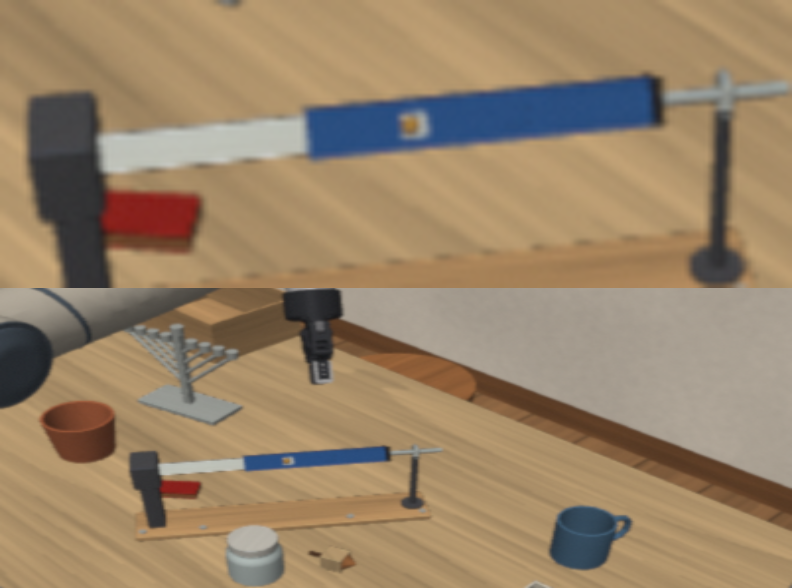

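The pin stands in the second hole at crop (410,125), the rod passes through the eyelet at (724,92), the gripper is clear, and the things on the sill in view stand where they were.

```bash
python3 -c "
from plant import sign_off
print(sign_off())"
```

```text
the job is handed in; nothing more can be done
None
```

The sleeve clicked into its second hole, stopping at about 12 N of pull, with the rod through the eyelet; the rail is released, nothing in the last view has shifted (tray and candle box were out of that view), and the job was handed in at about 13 s.

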